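Line up cut tube lengths on a marked bar in order of length

TASK

Line up the four sawn pieces of square tube in order of length: stand them on end on the four white squares of the flat bar, one centred on each square, the shortest on the square next to the stop block, then rising to the longest on the square next to the screw clamp. Let none of them fall over on the way, and leave them all standing free.

Things in the scene. Friction and masses are not known exactly. Their poses are not given: they have to be found in the camera images.
- tube_50: The shortest of four loose sawn lengths of bare metal square tube, 40 x 40 mm outside, 3 mm wall, hollow and open at both ends, standing on end on the table, 50 mm long (tall), about 0.17 kg. Origin: centre of its underside; z along its length (up), x and y square to its faces.
- tube_75: The second shortest of four loose sawn lengths of bare metal square tube, 40 x 40 mm outside, 3 mm wall, hollow and open at both ends, standing on end on the table, 75 mm long (tall), about 0.26 kg. Origin: centre of its underside; z along its length (up), x and y square to its faces.
- tube_100: The second longest of four loose sawn lengths of bare metal square tube, 40 x 40 mm outside, 3 mm wall, hollow and open at both ends, standing on end on the table, 100 mm long (tall), about 0.34 kg. Origin: centre of its underside; z along its length (up), x and y square to its faces.
- tube_125: The longest of four loose sawn lengths of bare metal square tube, 40 x 40 mm outside, 3 mm wall, hollow and open at both ends, standing on end on the table, 125 mm long (tall), about 0.42 kg. Origin: centre of its underside; z along its length (up), x and y square to its faces.
- mark_a: One of four identical solid white painted squares (52 x 52 mm, flat) in a row on a fixed dark steel flat bar (70 x 520 mm, 10 mm thick) lying on the table. They are 95 mm apart, centre to centre; which name lies where in the row varies. Origin: centre of the square on the bar's upper face, 10 mm above the table; x across the bar, y along the row, z up.
- mark_b: One of four identical solid white painted squares (52 x 52 mm, flat) in a row on a fixed dark steel flat bar (70 x 520 mm, 10 mm thick) lying on the table. They are 95 mm apart, centre to centre; which name lies where in the row varies. Origin: centre of the square on the bar's upper face, 10 mm above the table; x across the bar, y along the row, z up.
- mark_c: One of four identical solid white painted squares (52 x 52 mm, flat) in a row on a fixed dark steel flat bar (70 x 520 mm, 10 mm thick) lying on the table. They are 95 mm apart, centre to centre; which name lies where in the row varies. Origin: centre of the square on the bar's upper face, 10 mm above the table; x across the bar, y along the row, z up.
- mark_d: One of four identical solid white painted squares (52 x 52 mm, flat) in a row on a fixed dark steel flat bar (70 x 520 mm, 10 mm thick) lying on the table. They are 95 mm apart, centre to centre; which name lies where in the row varies. Origin: centre of the square on the bar's upper face, 10 mm above the table; x across the bar, y along the row, z up.
- stop: Fixed bright steel block with two bolt heads on top, 70 x 36 mm (along the bar), 28 high (34 with the bolts), on either end of the bar, in line with the row, 85 mm from the nearest square's centre. On the other end, 85 mm from its nearest square, a fixed screw clamp: upright spindle, yellow block, crossbar, 93 mm high. Origin: centre of its underside, 10 mm above the table; axes as the bar's.
Things that resemble listed ones, but are neither listed nor needed, are in the scene too. Leave any blue or purple look-alike of the tube_125 alone.

How it is judged (in metres and radians):
At the end, for the whole second after the job is handed in: Each tube stands upright (within 0.08 rad) on the bar, its underside centre within 13 mm of the centre of its square: counted from the stop block, the 50 mm tube on the first square, the 75 mm on the second, the 100 mm on the third and the 125 mm on the fourth; all released and at rest (((horizontal distance between tube_50 and mark_a below 0.013 m and horizontal distance between mark_a and stop between 0 and 0.1325 m) or (horizontal distance between tube_50 and mark_b below 0.013 m and horizontal distance between mark_b and stop between 0 and 0.1325 m) or (horizontal distance between tube_50 and mark_c below 0.013 m and horizontal distance between mark_c and stop between 0 and 0.1325 m) or (horizontal distance between tube_50 and mark_d below 0.013 m and horizontal distance between mark_d and stop between 0 and 0.1325 m)) and angle between each of tube_50, tube_75, tube_100, tube_125's own z axis and vertical below 0.08 rad and height (world z) of tube_50 between 0.005 and 0.016 m and linear speed of each of tube_50, tube_75, tube_100, tube_125 below 0.02 m/s and angular speed of each of tube_50, tube_75, tube_100, tube_125 below 0.2 rad/s and ((horizontal distance between tube_75 and mark_a below 0.013 m and horizontal distance between mark_a and stop between 0.1325 and 0.2275 m) or (horizontal distance between tube_75 and mark_b below 0.013 m and horizontal distance between mark_b and stop between 0.1325 and 0.2275 m) or (horizontal distance between tube_75 and mark_c below 0.013 m and horizontal distance between mark_c and stop between 0.1325 and 0.2275 m) or (horizontal distance between tube_75 and mark_d below 0.013 m and horizontal distance between mark_d and stop between 0.1325 and 0.2275 m)) and height (world z) of tube_75 between 0.005 and 0.016 m and ((horizontal distance between tube_100 and mark_a below 0.013 m and horizontal distance between mark_a and stop between 0.2275 and 0.3225 m) or (horizontal distance between tube_100 and mark_b below 0.013 m and horizontal distance between mark_b and stop between 0.2275 and 0.3225 m) or (horizontal distance between tube_100 and mark_c below 0.013 m and horizontal distance between mark_c and stop between 0.2275 and 0.3225 m) or (horizontal distance between tube_100 and mark_d below 0.013 m and horizontal distance between mark_d and stop between 0.2275 and 0.3225 m)) and height (world z) of tube_100 between 0.005 and 0.016 m and ((horizontal distance between tube_125 and mark_a below 0.013 m and horizontal distance between mark_a and stop between 0.3225 and 0.4175 m) or (horizontal distance between tube_125 and mark_b below 0.013 m and horizontal distance between mark_b and stop between 0.3225 and 0.4175 m) or (horizontal distance between tube_125 and mark_c below 0.013 m and horizontal distance between mark_c and stop between 0.3225 and 0.4175 m) or (horizontal distance between tube_125 and mark_d below 0.013 m and horizontal distance between mark_d and stop between 0.3225 and 0.4175 m)) and height (world z) of tube_125 between 0.005 and 0.016 m); the robot touches nothing.
It fails at once if a tube falls or is laid over (tilted by more than 0.7 rad) (angle between any of tube_50, tube_75, tube_100, tube_125's own z axis and vertical above 0.7 rad).
It also fails if it takes over 109 s, if anything falls off the work surface, if the arm or the gripper's body presses on something with over 40 N, if the wrist force passes 120 N, or if a joint passes its speed limit or range.

ROBOT

A 6-joint arm with a two-finger parallel gripper is mounted at the origin on the work surface. World frame = base frame: x ahead of the robot, y to its left, z up, the work surface at z = 0. Lengths are in mm, angles in rad, forces in N, time in s.
With the tool pointing down it reaches from about 275 to 825 mm from the base axis. Payload 4.9 kg.
Tool frame: the origin (TCP) lies at the very end of the fingers, on their centre line; the grasp point (between the pads) lies 19 mm behind it; z points along the fingers, y is the line along which they close (so a half turn about z gives the same grasp; the last joint's range is limited). The gripper opens to 85 mm and grips with 20 to 120 N. Pads are 22 mm wide; open, the fingers measure 114 mm over their backs; the gripper's body (76 mm by 85 mm) begins 54 mm behind the grasp point. The pads swing forward as they close: fully open they stand 13 mm farther back than shut.
Start: joints at [-1.251, 0.326, -0.193, 1.052, 0, 1.437], TCP at [241.125, -494.345, 231.281] pointing down, gripper open.
Joint ranges: [-2.65, 2.65], [-0.97, 1.79], [-1.3, 1.35], [-1.93, 2.1], [-1.47, 1.37], [-3.14, 3.14]. Speed limits (rad/s): [2.57, 2.57, 3.14, 3.14, 3.14, 3.14].

INTERFACE

Orientations are given as [roll, pitch, yaw] about the fixed x, y, z axes, in that order (R = Rz(yaw) Ry(pitch) Rx(roll)).
In Python, from bench import bot, solve_ik, imaging gives the robot as it stands. Calls block until the motion is done:
- bot.move_ptp(position, orientation): joint-space move of the TCP to a pose.
- bot.movel(position, rot=None, max_speed=150, threshold=None): straight line of the TCP; rot=None keeps the orientation; max_speed is the mean speed in mm/s. With threshold (N) it stops when the force on the tool has changed by that much, and returns True; else False.
- bot.move_j(angles): joint-space move.
- bot.grip(opening, effort=None): opening from 0.0 (shut) to 1.0 (fully open); effort is the grip in N (None keeps the last); returns when the fingers have stopped.
- bot.dwell(seconds).
- solve_ik(position, orientation): joint angles nearest the present ones, or None.
- bot.get_state(): the state.
- imaging.capture(name): name is "scene" or "top"; returns the picture (384x512x3 uint8, blue, green, red); there is no depth.
- imaging.camera_model(name): a dict with "K" (3x3 intrinsics, pixels), "position" and "rotation" of the camera in the world. Camera axes: x right, y up, looking along -z (the intrinsics and any distortion apply to the point x, -y, -z); pixel columns grow to the right and rows downward; lengths in mm; the calibration is good to about 2 mm. A picture is of the moment at which its call begins. camera_model takes no time and is no camera call.
A pose or a line that the arm cannot do raises bot.IKError and nothing moves.
- bot.sign_off(): hands the job in; it is judged then, once.
The state is a dict: "t": time; "qpos": joint angles; "joint_velocities": joint speeds; "effort": joint torques, N m; "tcp_pos": TCP position; "orientation": TCP orientation; "contact_force": force on the tool from outside, world axes, zero at the start; "wrist_torque": the same for the moment, N m; "opening": opening from 0.0 (shut) to 1.0 (fully open); "gripper_force": force on a finger pad.
Only numpy, scipy, OpenCV 4.12 (cv2) and the standard library are available. Lean on these libraries where they do the work, as an engineer would, in place of code of your own. Each camera call takes 0.05 s, during which the arm holds its last target. There are 200 camera calls.

## Working session

There is one attempt and no reset: what is moved stays moved. The work goes in short steps, each a Python script; the robot and the scene stay as the last script left them, time stands still between calls to the robot, and variables do not carry over. Pictures are saved under pics/ and viewed, at most 14 in all, crops included, and the job is handed in when it is done.

```bash
ls; mkdir -p pics
python3 - <<'E'
from bench import bot, imaging
import cv2
for n in("scene","top"):
    im=imaging.capture(n); cv2.imwrite(f"pics/{n}0.png",im)
    m=imaging.camera_model(n); print(n,m)
    cv2.imwrite(f"pics/{n}0b.png",cv2.resize(im,(800,600),interpolation=cv2.INTER_CUBIC))
print(bot.get_state())
E
```

```text
pics
scene {'K': array([[493.38359109,   0.        , 252.33440668],
       [  0.        , 493.38359109, 189.84904728],
       [  0.        ,   0.        ,   1.        ]]), 'position': array([1005.53863419, -573.87198267, 1116.72290831]), 'rotation': array([0.61384304, 0.00783806, 0.63913921])}
top {'K': array([[392.90424388,   0.        , 259.12058345],
       [  0.        , 392.90424388, 190.27810872],
       [  0.        ,   0.        ,   1.        ]]), 'position': array([374.10362346,  57.7567843 , 863.24622182]), 'rotation': array([ 0.17525402, -0.02644835, -1.55482321])}
{'t': 0.1, 'qpos': array([-1.25120014e+00,  3.26886166e-01, -1.93481005e-01,  1.05199524e+00,
       -1.15348279e-05,  1.43659217e+00]), 'joint_velocities': array([ 0.00120097, -0.00270136,  0.0021833 ,  0.00012291, -0.0025846 ,
        0.000252  ]), 'effort': array([ 5.71087985e-04, -4.44240260e+01,  2.63037997e+01,  7.94580847e-03,
       -6.62513798e-05, -4.31810619e-06]), 'tcp_pos': array([ 240.95197017, -493.83360927,  230.57229572]), 'orientation': array([-3.14003911e+00, -1.98113040e-04,  4.53800200e-01]), 'contact_force': array([-0.12676353, -0.23099777, -1.34868397]), 'wrist_torque': array([ 0.00823822,  0.03252656, -0.02660338]), 'gripper_force': 0.0, 'opening': 0.9999523140040585}
```

View pics/scene0b.png

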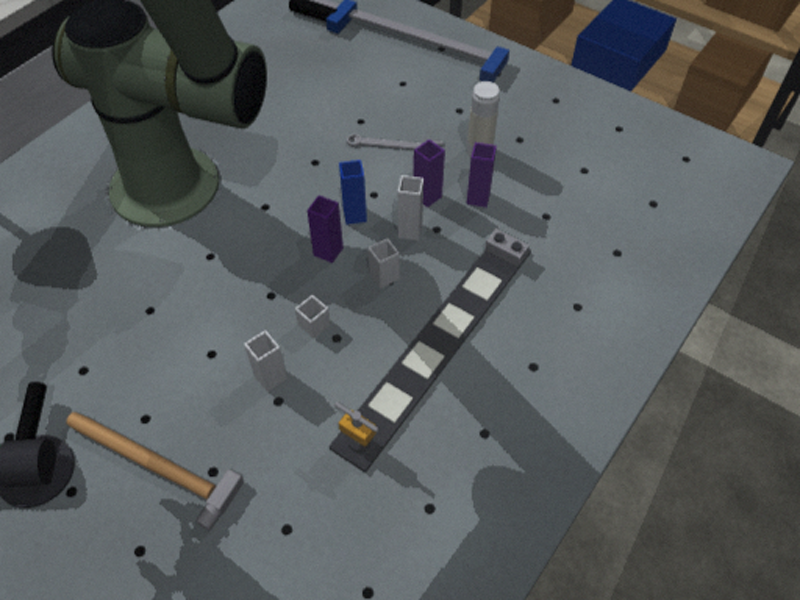

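View pics/top0b.png

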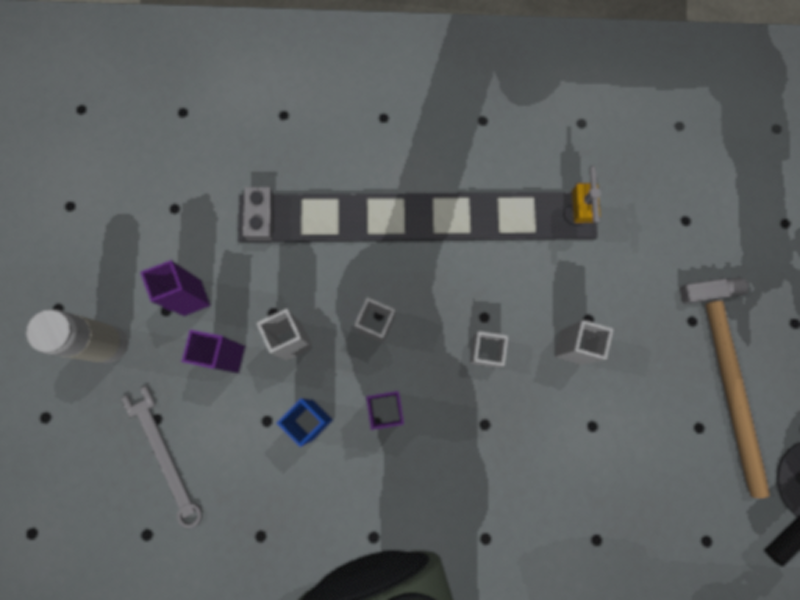

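The scene view shows the four bare tubes at (410,205), (385,262), (312,314) and (265,360). In the top view they are at (281,331), (375,318), (490,349) and (594,340). The stop is at the bar's left end (257,212) and the clamp at its right end (586,203). The three purple tubes and the blue one are look-alikes.

```bash
cat > h.py <<'E'
import numpy as np, cv2
from scipy.spatial.transform import Rotation as R
from bench import bot, imaging, solve_ik
def ray(n,p):
    m=imaging.camera_model(n); K=m["K"]; p=np.asarray(p,float)
    d=np.array([(p[0]-K[0,2])/K[0,0],-(p[1]-K[1,2])/K[1,1],-1.])
    return m["position"], R.from_euler('xyz',m["rotation"]).apply(d)
def plane(n,p,z):
    o,d=ray(n,p); return o+d*(z-o[2])/d[2]
def tri(p1,p2):
    o,d=ray("top",p1);q,e=ray("scene",p2)
    s=np.linalg.lstsq(np.c_[d,-e],q-o,rcond=None)[0]
    a,b=o+s[0]*d,q+s[1]*e
    return (a+b)/2,np.linalg.norm(a-b)
E
python3 - <<'E'
from h import *
out=[]
for n in("top","scene"):
    im=cv2.imread(f"pics/{n}0.png").astype(int)
    b,g,r=im[...,0],im[...,1],im[...,2]
    w=((r>g+3)&(r>b+6)&(r>75)) if 0 else ((g-b>8)&(r>120)&(abs(r-g)<15))
    for c in cv2.findContours(w.astype(np.uint8),0,2)[0]:
        if 150<cv2.contourArea(c)<900:
            M=cv2.moments(c);p=(M['m10']/M['m00'],M['m01']/M['m00'])
            print(n,np.round(p,1),cv2.contourArea(c),plane(n,p,10).round(1))
    pts=[(180,212),(240,203),(314,223),(380,217)] if n=="top" else [(262,120),(246,158),(200,193),(168,215)]
    if n=="top": print(im[213,185:200],im[230,200])
    # neutral mask: red minus blue above the table's
    d=r-b
    print(n,"table d",np.median(d))
    m=((d>np.median(d)+9)*255).astype(np.uint8)
    crop=(slice(170,260),slice(140,420)) if n=="top" else (slice(95,260),slice(130,300))
    a=cv2.resize(im[crop].astype(np.uint8),None,fx=2.8 if n=="top" else 2.4,fy=2.8 if n=="top" else 2.4,interpolation=2)
    k=cv2.resize(m[crop],a.shape[1::-1],interpolation=0)
    s=np.vstack if n=="top" else np.hstack
    cv2.imwrite(f"pics/{n}_m.png",s([cv2.convertScaleAbs(a,alpha=1.3),cv2.cvtColor(k,8)])[:600,:])
E
python3 -c "
import cv2
for n in('top','scene'):
    i=cv2.imread(f'pics/{n}_m.png');print(i.shape)
    f=min(1,800/i.shape[1]);cv2.imwrite(f'pics/{n}_m.png',cv2.resize(i,None,fx=f,fy=f))"
```

```text
top [291.6 139.7] 182.0 [643.4 -34.   10. ]
top [329.3 139.9] 291.0 [ 644.9 -119.8   10. ]
top [243.1 137.9] 261.0 [645.   75.8  10. ]
top [204.2 138.5] 403.5 [641.3 163.   10. ]
[[ 67  66  63]
 [ 67  66  63]
 [ 74  73  71]
 [101 101  98]
 [132 132 131]
 [138 138 137]
 [111 111 110]
 [ 79  79  78]
 [ 69  69  68]
 [ 69  68  67]
 [ 69  69  68]
 [ 72  71  70]
 [ 76  75  72]
 [ 76  75  72]
 [ 77  76  72]] [77 76 73]
top table d -5.0
scene table d -9.0
(504, 784, 3)
(396, 816, 3)
```

View pics/top_m.png

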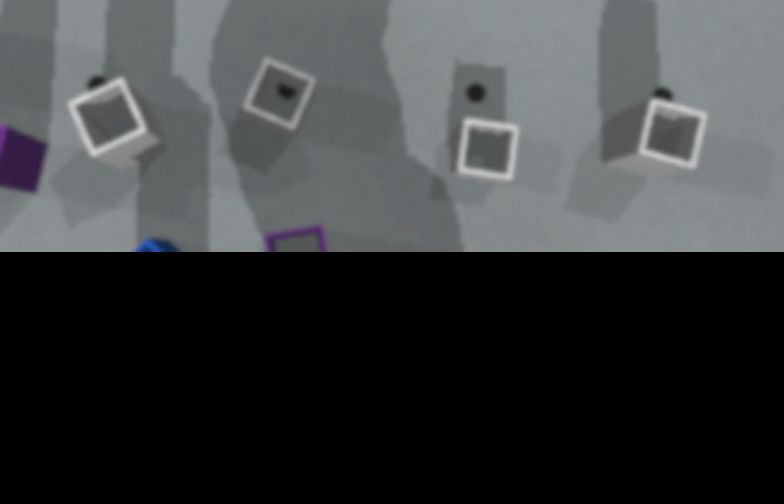

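View pics/scene_m.png

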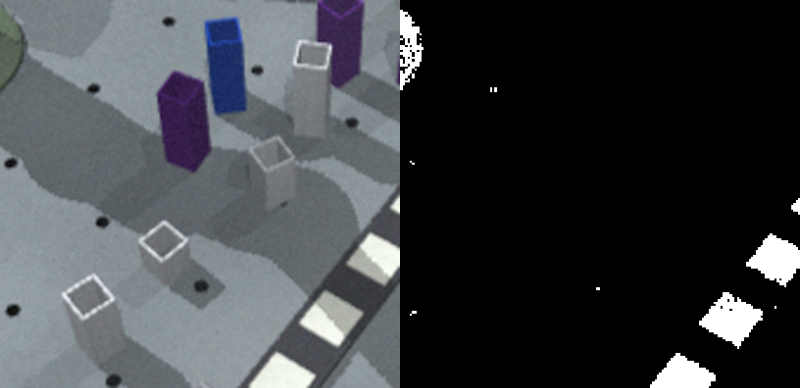

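The top crop shows four grey rims at about (113,117), (279,93), (488,148) and (672,132), and the red-blue mask misses them, so I'll use brightness instead. In the scene crop the tubes are, left to right, tall (88,320), shortest (164,250), middling (272,170) and tallest (312,90).

```bash
cat >> h.py <<'E'
def rim(n,im,c,half=20):
    """hull of the bright rim near pixel c -> centre, 4 corners (pixels)"""
    s=8; x0,y0=int(c[0])-half,int(c[1])-half
    g=cv2.cvtColor(im,6)[y0:y0+2*half,x0:x0+2*half]
    g=cv2.resize(g,None,fx=s,fy=s,interpolation=cv2.INTER_CUBIC)
    g=cv2.morphologyEx(g,cv2.MORPH_TOPHAT,np.ones((61,61)))
    q=(s*(c[0]-x0),s*(c[1]-y0)); best=None
    t,_=cv2.threshold(g,0,255,8)
    for k in cv2.findContours((g>t).astype(np.uint8),0,2)[0]:
        h=cv2.convexHull(k)
        if cv2.pointPolygonTest(h,q,False)>0 and (best is None or cv2.contourArea(h)>cv2.contourArea(best)): best=h
    if best is None: return None
    M=cv2.moments(best); f=lambda p:(np.asarray(p)+.5)/s-.5+[x0,y0]
    cor=cv2.approxPolyN(best,4)[0]if hasattr(cv2,"approxPolyN") else None
    return f((M['m10']/M['m00'],M['m01']/M['m00'])), f(cor)
def marks(im):
    b,g,r=[im[...,i].astype(int) for i in range(3)]
    w=((g-b>5)&(r>60)&(abs(r-g)<25)).astype(np.uint8); o=[]
    for c in cv2.findContours(cv2.morphologyEx(w,3,np.ones((3,3))),0,2)[0]:
        if 300<cv2.contourArea(c)<1200: o.append(np.array(cv2.minAreaRect(c)[0]))
    return o
E
python3 - <<'E'
from h import *
T=cv2.imread("pics/top0.png");S=cv2.imread("pics/scene0.png")
for p in marks(T): print("mark top",p.round(1),plane("top",p,10).round(1))
for p in marks(S): print("mark scene",p.round(1),plane("scene",p,10).round(1))
tp=[(180,211),(239,203),(314,223),(380,217)]; sp=[(262,118),(245.5,160),(199.7,197.5),(167.5,221)]
for a,b in zip(tp,sp):
    a=rim("top",T,a);b=rim("scene",S,b,16)
    if a is None or b is None: print("none",a is None,b is None);continue
    X,e=tri(a[0],b[0]); L=min((50,75,100,125),key=lambda l:abs(l-X[2]))
    for n,q in(("top",a),("scene",b)):
        P=np.array([plane(n,p,L)[:2] for p in q[1]]); v=np.roll(P,-1,0)-P
        print(n,"px",q[0].round(1),"c",plane(n,q[0],L)[:2].round(1),"sides",np.linalg.norm(v,axis=1).round(1),"yaw",np.round(np.degrees(np.arctan2(v[:,1],v[:,0]))%90,1))
    print("TRI",X.round(1),"gap",e.round(1),L)
E
```

```text
mark top [330.5 137.5] [ 650.7 -122.6   10. ]
mark top [288.5 137.5] [648.3 -27.   10. ]
mark top [246.5 138. ] [644.8  68.   10. ]
mark top [204.5 138. ] [642.5 162.5  10. ]
mark top [374.6 129.2] [ 672.8 -224.4   10. ]
mark top [475.   7.] [ 991.4 -482.9   10. ]
mark scene [ 89.  290.5] [ 393.3 -423.4   10. ]
mark scene [249.4 256.6] [ 649.6 -121.7   10. ]
mark scene [105.  121.2] [ 18.  -13.5  10. ]
mark scene [500.5  94.5] [945.4 806.8  10. ]
mark scene [98.8 34.4] [-306.4  265.2   10. ]
top px [179.1 212.3] c [459.9 190. ] sides [46.6 43.  42.2 55.8] yaw [ 9.7 26.5 25.6 29.1]
scene px [262.4 118. ] c [460.9 192.1] sides [42.3 41.6 47.8 44.6] yaw [24.3 30.5 28.2 23.2]
TRI [460.6 190.8 125.5] gap 2.2 125
top px [239.3 203. ] c [487.1  78.8] sides [44.2 43.6 43.  42.6] yaw [67.6 65.7 66.2 67.2]
scene px [243.2 158.4] c [479.1  79.2] sides [ 64.   58.5 120.6 105.3] yaw [77.7 43.7 81.3 20. ]
TRI [484.3  76.7  82.1] gap 5.1 75
top px [313.7 222.7] c [452.3 -76. ] sides [44.2 43.  43.9 43.6] yaw [82.5 81.7 83.3 82.1]
scene px [199. 197.] c [451.3 -76.6] sides [45.3 44.2 41.9 43.8] yaw [81.5 79.8 80.8 84.2]
TRI [451.9 -76.4  50.3] gap 1.2 50
top px [379.6 217.1] c [ 461.  -198.1] sides [42.2 43.  44.1 43.6] yaw [75.  74.5 75.8 72.1]
scene px [167.1 220.7] c [ 460.1 -199.1] sides [43.9 43.5 41.7 42.8] yaw [75.2 72.9 74.2 75.9]
TRI [ 460.6 -198.6   99.9] gap 1.3 100
```

The lengths are clear from triangulation: rims at top px (179,212) → 125, (239,203) → 75, (314,223) → 50, (380,217) → 100. The sides come out near 43 mm and marks are 95 mm apart. The stop is at +y, so the targets are 50 at y=162, 75 at 68, 100 at -27 and 125 at -122. I'll place the 50 first as the trial.

```bash
cat >> h.py <<'E'
TUBE={50:(452,-76.2,-8),75:(486.5,78,-23.3),100:(460.6,-198.5,-15.5),125:(460.4,191,26.5)}
MARK={50:(642.5,162.5),75:(644.9,67.8),100:(647.8,-27.2),125:(650.4,-122.3)}
def pose(phi): return [np.pi,0,np.radians(phi+90)]
def pick_place(L):
    x,y,phi=TUBE[L]; u,v=MARK[L]; h=L-38; hi=max(h+155,200)
    bot.grip(1.0)
    bot.move_ptp([x,y,hi],pose(phi)); bot.movel([x,y,h],max_speed=130)
    bot.grip(0.0,50); s=bot.get_state(); print(L,"held: opening %.2f force %.0f"%(s["opening"],s["gripper_force"]))
    assert .3<s["opening"]<.65
    bot.movel([x,y,hi],max_speed=130)
    bot.movel([u,v,hi],rot=pose(1.65),max_speed=150)
    bot.movel([u,v,h+14],max_speed=120)
    hit=bot.movel([u,v,h+6],max_speed=12,threshold=6)
    s=bot.get_state(); print("set",hit,s["tcp_pos"].round(1),"expected z",h+10,"opening %.2f"%s["opening"])
    bot.grip(1.0,50); bot.movel([u,v,max(h+110,200)],max_speed=130)
    print("t",bot.get_state()["t"],bot.get_state()["contact_force"].round(1))
E
python3 - <<'E'
from h import *
for L in MARK:
    for P,a in((TUBE[L][:2],TUBE[L][2]),(MARK[L],1.65)): 
        for z in(L-38,max(L+117,200)): assert solve_ik([*P,z],pose(a)) is not None,(L,z)
pick_place(50)
for n in("top","scene"): cv2.imwrite(f"pics/{n}1.png",imaging.capture(n))
a,b=[cv2.imread(f"pics/{n}1.png") for n in("top","scene")]
cv2.imwrite("pics/c1.png",np.hstack([cv2.resize(a[90:260,130:350],(400,309)),cv2.resize(b[90:260,150:370],(400,309))]))
E
```

```text
50 held: opening 0.46 force 50
set True [642.8 162.6  22.4] expected z 22 opening 0.46
t 11.975 [-0.5  0.1 -0. ]
```

View pics/c1.png

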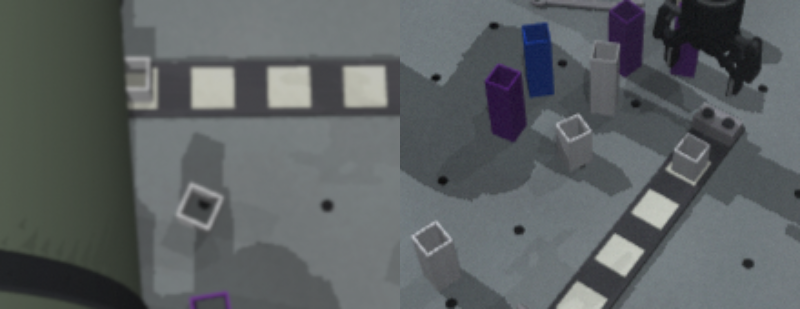

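The 50 mm tube now stands on the square next to the stop: right half at (690,158), left half at (137,80). It looks centred, and the other tubes have not moved. I'll place the rest.

Run:
```python
from h import *
for L in (75,100,125): pick_place(L)
bot.move_ptp([350,-450,250],pose(-30))
for n in("top","scene"): cv2.imwrite(f"pics/{n}2.png",imaging.capture(n))
T,S=[cv2.imread(f"pics/{n}2.png") for n in("top","scene")]
cv2.imwrite("pics/c2.png",np.hstack([cv2.resize(T[90:260,140:400],(400,262)),cv2.resize(S[120:290,190:450],(400,262))]))
for L in MARK:
    m=imaging.camera_model("top");K=m["K"];c=R.from_euler('xyz',m["rotation"]).inv().apply(np.array([*MARK[L],L+10])-m["position"])
    p=(K[0,2]-K[0,0]*c[0]/c[2],K[1,2]+K[1,1]*c[1]/c[2])
    r=rim("top",T,p,18)
    if r: print(L,"offset from mark",(plane("top",r[0],L+10)[:2]-MARK[L]).round(1))
s=bot.get_state();print(s["t"],s["contact_force"].round(1))
```

```text
75 held: opening 0.46 force 51
set True [645.2  67.8  47.4] expected z 47 opening 0.46
t 21.2083 [-1.3  0.1  0.1]
100 held: opening 0.46 force 50
set True [648.1 -27.3  72.5] expected z 72 opening 0.46
t 31.0917 [-0.4  0.5  0.6]
125 held: opening 0.47 force 51
set True [ 650.8 -122.4   97.5] expected z 97 opening 0.46
t 41.4167 [ 0.6 -0.1 -0.7]
50 offset from mark [ 2.  -0.3]
75 offset from mark [-7.6  0.3]
100 offset from mark [-1.9 -6.9]
125 offset from mark [0.5 1.1]
43.1583 [ 0.2  0.8 -0.3]
```

View pics/c2.png

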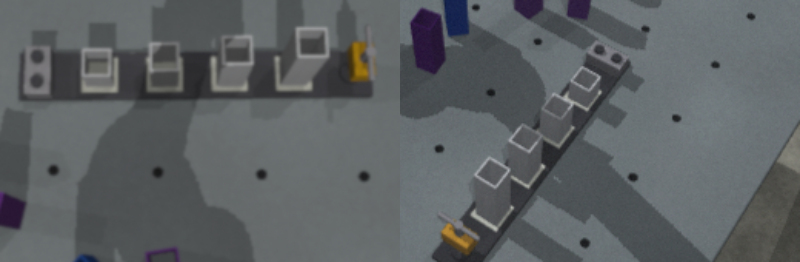

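All four stand in order with white margins round each base (left half at (98,67), (164,65), (235,62), (305,58)). The 75 and 100 offsets look like segmentation merging the rim with a side face, so I'll check them in an enlarged crop.

Run:
```python
from h import *
T=cv2.imread("pics/top2.png");S=cv2.imread("pics/scene2.png")
def proj(n,P):
    m=imaging.camera_model(n);K=m["K"];c=R.from_euler('xyz',m["rotation"]).inv().apply(np.array(P,float)-m["position"])
    return np.array([K[0,2]-K[0,0]*c[0]/c[2],K[1,2]+K[1,1]*c[1]/c[2]])
out=[]
for n,im,(x,y,w,h) in(("top",T,(185,105,160,60)),("scene",S,(225,155,110,120))):
    f=800/w if n=="top" else 300/h
    b=cv2.convertScaleAbs(cv2.resize(im[y:y+h,x:x+w],None,fx=f,fy=f,interpolation=2),alpha=1.6)
    for L,M in MARK.items():
        a=np.radians(1.65);Q=[np.array([np.cos(a)*i-np.sin(a)*j,np.sin(a)*i+np.cos(a)*j])*20+M for i,j in((1,1),(1,-1),(-1,-1),(-1,1))]
        q=np.array([((proj(n,[*k,L+10])-[x,y]+.5)*f) for k in Q])
        cv2.polylines(b,[q.astype(int)],True,(0,0,255),1)
    out.append(b)
w=800;o=[cv2.copyMakeBorder(b,0,0,0,w-b.shape[1],0) for b in out]
cv2.imwrite("pics/c3.png",np.vstack(o)[:600])
```

```text
(no output)
```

View pics/c3.png

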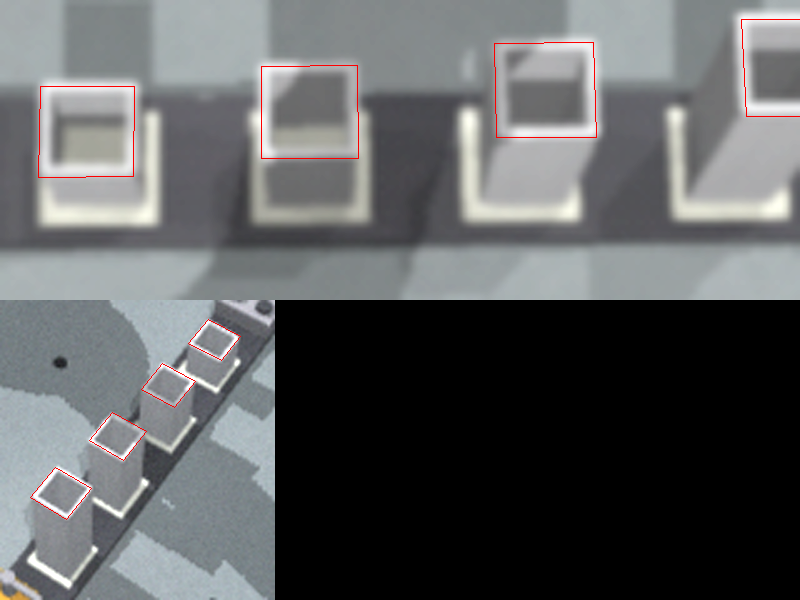

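Every rim, e.g. at (87,131), (309,112) and (545,90), lies within about 2 mm of where a centred upright tube should show. The large offsets were segmentation errors, so I'm handing in.

```bash
python3 -c "
from bench import bot
print(bot.sign_off())"
```

```text
the job is handed in; nothing more can be done
None
```

The four tubes stand free on the bar in order of length, 50 mm next to the stop up to 125 mm next to the clamp, each centred within about 2 mm by the last pictures; none fell, and I handed the job in at about 43 s (sign-off returned no verdict).

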